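# Hang the two-clawed mask bracket on the drying stand

## Task

Pick up the wide plywood mask bracket with two steel claws and hook both claws into the slots of the two uprights on the drying stand. Then press it down until it is fully home and the stand's lock has swung over the claws, and let go. Leave the narrow one-clawed bracket where it stands.

Things in the scene. Friction and masses are not known exactly. Their poses are not given: they have to be found in the camera images.
- bracket (a point): Wide plywood mask bracket, 0.28 kg: 130 mm wide back plate, two claws, standing on its foot. Point: grip centre of its upright fin (12 mm thick along y, 72 long, top 20 mm above the point, foot underside 80 below). z up, x towards the claws. Back plate's rear face at x +45; steel claws at y +-55, 8 wide, reach x +72: tongue underside 18 below the point, down-turned tip 36 below.
- seat (a point): Drying stand, fixed: two flat aluminium uprights 5 mm thick at y +-55 mm, each with one slot 28 wide, 50 tall (z 0 to +50; uprights end at +56). Point: midway between them, on their front face, level with the slots' lower edges (130 above the table); z up, x into the slots, away from the robot. Claws enter mid-slot with the bracket point at z +47; home it is at x -45 (to -50), y 0, z +18.
- latch (a joint): Lock on a shaft behind both slots, dark steel arms: 0 rad open, 0.375 locked. With the claws in and the back plate against the uprights, lower the bracket: 12 mm above home the claw tips meet the lower arms; pressing on down with about 10 N turns it until its upper arms lie over the claws. Stiff hinge, no spring: stays where left; the bracket's weight alone does not turn it.
- one_claw_bracket (a point): Narrow bracket, loose, a bystander to leave alone: same fin, height and depth as the wide one, but its back plate is only 50 mm wide with a single claw in the middle. Point: grip centre of its fin, 80 mm above the underside of its foot; axes as for the wide bracket.

How it is judged:
At the end, for the whole second after the job is handed in: The wide bracket hangs on the stand with both claws through the slots and down on their lower edges: its point within x -60 to -36 mm, y within 14 mm, z +4 to +28 mm of the seat point, upright and square to the uprights within 0.2 rad, and the lock turned past 0.30 rad (0.375 is fully locked) (x of bracket in the frame of seat between -0.06 and -0.036 m and y of bracket in the frame of seat between -0.014 and 0.014 m and z of bracket in the frame of seat between 0.004 and 0.028 m and angle between bracket's own z axis and vertical below 0.2 rad and angle between the x axis of bracket and the x axis of seat, either way round below 0.2 rad and value of joint latch above 0.3 rad); the robot touches nothing.
It fails at once if the narrow one-clawed bracket is moved more than 40 mm (distance of one_claw_bracket from where it was at the start of the episode above 0.04 m).
It also fails if it takes over 42 s, if anything falls off the work surface, if the arm or the gripper's body presses on something with over 40 N, if the wrist force passes 120 N, or if a joint passes its speed limit or range.

## Robot

A 6-joint arm with a two-finger parallel gripper is mounted at the origin on the work surface. World frame = base frame: x ahead of the robot, y to its left, z up, the work surface at z = 0. Lengths are in m, angles in rad, forces in N, time in s.
With the tool pointing down it reaches from about 0.3 to 0.875 m from the base axis. Payload 6.4 kg.
Tool frame: the origin (TCP) lies midway between the tips of the shut fingers; the grasp point (between the pads) lies 19 mm behind it; z points along the fingers, y is the line along which they close (so a half turn about z gives the same grasp; the last joint's range is limited). The gripper opens to 85 mm and grips with 20 to 120 N. Pads are 22 mm wide; open, the fingers measure 114 mm over their backs; the gripper's body (76 mm by 85 mm) begins 54 mm behind the grasp point. The pads swing forward as they close: fully open they stand 13 mm farther back than shut.
Start: joints at [-0.206, 0.181, 1.607, -0, 1.354, -0.206], TCP at [0.575, 0, 0.211] pointing down, gripper open.
Joint ranges: [-2.99, 2.99], [-0.89, 2.07], [0.3, 2.58], [-1.14, 4.28], [0, 2.63], [-3.12, 3.12]. Speed limits (rad/s): [2.57, 2.57, 3.01, 3.14, 3.14, 3.14].

## Interface

Orientations are given as a unit quaternion [w, x, y, z].
In Python, from bench import status, camera, ctrl gives the robot as it stands. The module is installed in compiled form; this text tells all that it offers.
- The arm moves only by the shell command python3 -m handwheel 'ROWS'. ROWS is JSON, a list that holds one entry, the list of rows, each a list of 7 numbers: the opening, from -1 (shut) to 1 (fully open), then the shift along the tool's x, y, z in cm, then the turn, a rotation vector about the tool's x, y, z in degrees. A call has 1 to 10 rows; each row is the pose to reach, as a shift and turn from the pose commanded when the call began, along the tool's axes at that moment; what a row does not reach only later rows make up. A row lasts 1/8 s, in which the tool goes at most 62.5 mm and 10.7 degrees, less where a joint would pass 70% of its speed; a pose out of reach is approached as far as the arm can. A call with a gripper value outside its range is refused whole. The fingers move at their own pace and stop on an object; the grip force is fixed at half the most. Time passes only in rows, so rows that repeat a pose let the fingers close. It gives the time, the measured TCP pose, the force, the opening and the grip force at its end, in the units of the state.
- status.get_obs(): the state, without advancing time (a new reading comes with each control period).
- camera(name): name is "scene" or "side" or "wrist"; returns a dict with "frame" (420x560x3 uint8, blue, green, red), "depth" (420x560 float32, m along the optical axis (not along the pixel's ray), 0 where there is no reading), "fx", "fy", "cx", "cy" (pixels), "extrinsics" (4x4, takes a point from camera to world coordinates); the wrist camera has in their place "hand_eye" (4x4, takes a point from camera to tool coordinates, whose origin is the TCP and whose axes are the flange's). Camera axes: x right, y down, z forward; pixel columns grow to the right and rows downward; lengths in m; the calibration is good to about 2 mm. A picture is of the moment at which its call begins: read the wrist's pose just before it.
- ctrl.hand_in(): hands the job in; it is judged then, once.
The state is a dict: "time_s": time; "q": joint angles; "dq": joint speeds; "joint_efforts": joint torques, N m; "eef_pos": TCP position; "eef_rot": TCP orientation; "wrist_force": force on the tool from outside, world axes, zero at the start; "torque": the same for the moment, N m; "opening": opening from 0.0 (shut) to 1.0 (fully open); "grasp_force": force on a finger pad.
Only numpy, scipy, OpenCV 4.12 (cv2) and the standard library are available. Lean on these libraries where they do the work, as an engineer would, in place of code of your own. Each camera call takes 0.05 s, during which the arm holds its last target. There are 200 camera calls.

## Working session

There is one attempt and no reset: what is moved stays moved. The work goes in short steps, Python scripts to look and compute and a shell command to move; the robot and the scene stay as the last step left them, time stands still between calls to the robot, and variables do not carry over. Pictures are saved under pics/ and viewed, at most 10 in all, crops included, and the job is handed in when it is done.

```bash
mkdir -p pics
cat > h.py <<'E'
import numpy as np, cv2
from bench import status, camera, ctrl
from scipy.spatial.transform import Rotation as R
def T():
    o=status.get_obs(); q=o["eef_rot"]; M=np.eye(4); M[:3,:3]=R.from_quat([q[1],q[2],q[3],q[0]]).as_matrix(); M[:3,3]=o["eef_pos"]; return M
def snap(n,f):
    M=T(); c=camera(n); E=c["extrinsics"] if n!="wrist" else M@c["hand_eye"]
    d=c["depth"]; v,u=np.mgrid[:420,:560]
    P=np.stack([(u-c["cx"])/c["fx"]*d,(v-c["cy"])/c["fy"]*d,d,np.ones_like(d)],-1)@np.array(E).T
    P=P[...,:3]; P[d==0]=np.nan
    cv2.imwrite(f"pics/{f}.png",c["frame"]); np.save(f"pics/{f}.npy",P); return c,P
E
python3 - <<'E'
from h import *
for n in("scene","side"): snap(n,n+"0")
a=[cv2.imread(f"pics/{n}0.png") for n in("scene","side")]
o=status.get_obs();print(o["eef_pos"],o["eef_rot"],o["time_s"])
E
```

```text
[5.74482978e-01 9.48859244e-05 2.10198821e-01] [-6.46114653e-04  7.07108224e-01  7.07104909e-01 -4.36557092e-04] 0.1
```

View pics/scene0.png

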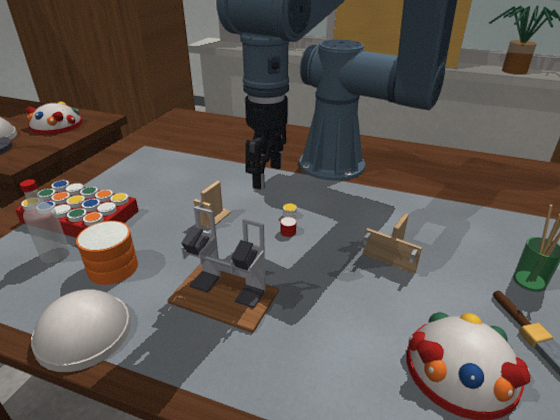

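View pics/side0.png

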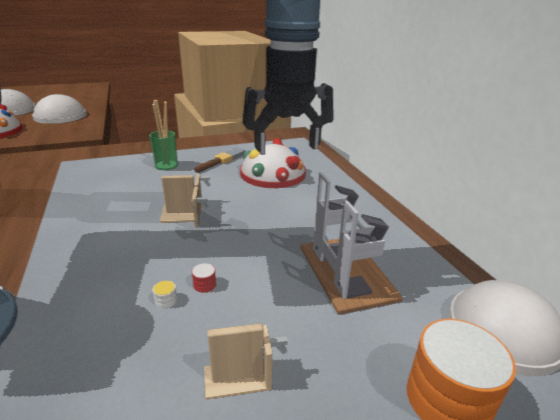

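The scene view shows the wide bracket at about (395,245), the narrow one at (212,205), and the stand at (225,270). The side view shows the wide one at (182,195), the narrow one at (240,355), and the stand at (350,240).

Run:
```python
from h import *
S=np.load("pics/scene0.npy");D=np.load("pics/side0.npy")
def pr(P,pts):
    for u,v in pts: print((u,v),np.round(np.nanmedian(P[v-1:v+2,u-1:u+2].reshape(-1,3),0),3))
print("scene wide");pr(S,[(395,250),(370,240),(415,260),(403,225)])
print("side wide");pr(D,[(180,190),(172,190),(190,190),(180,216)])
print("side narrow");pr(D,[(240,355)])
c=np.nanmedian(S[244:252,380:400].reshape(-1,3),0)
Q=np.concatenate([S[200:275,355:430].reshape(-1,3),D[165:230,155:215].reshape(-1,3)])
Q=Q[(np.hypot(Q[:,0]-c[0],Q[:,1]-c[1])<.13)&(Q[:,2]>.02)&(Q[:,2]<.13)]
r=cv2.minAreaRect((Q[:,:2]*1000).astype(np.float32));print(r,len(Q))
F=Q[Q[:,2]>.075]; print("top pts",len(F),F[:,2].max())
def draw(pts,x0,y0,n,zr):
    im=np.zeros((600,800,3),np.uint8)
    for p in pts:
        if np.isnan(p).any() or not zr[0]<p[2]<zr[1]:continue
        u=int(400-(p[1]-y0)*2200);v=int(300-(p[0]-x0)*2200)
        h=int(255*(p[2]-zr[0])/(zr[1]-zr[0]))
        if 0<=u<800 and 0<=v<600: cv2.circle(im,(u,v),2,cv2.applyColorMap(np.uint8([[h]]),2)[0,0].tolist(),-1)
    for k in range(-2,3):
        cv2.putText(im,f"y{y0-k*.05:.2f}",(400+k*110,590),0,.5,(255,)*3); cv2.putText(im,f"x{x0-k*.05:.2f}",(2,300+k*110),0,.5,(255,)*3)
        cv2.line(im,(400+k*110,0),(400+k*110,570),(60,)*3);cv2.line(im,(60,300+k*110),(800,300+k*110),(60,)*3)
    cv2.imwrite(f"pics/{n}.png",im)
a=np.concatenate([S.reshape(-1,3),D.reshape(-1,3)])
draw(a,c[0],c[1],"topw",(.02,.12))
# stand
s=np.nanmedian(S[250:290,200:260].reshape(-1,3),0);print(s)
print("stand side");pr(D,[(348,240),(322,205),(348,215),(346,280),(320,235)])
m=D[190:290,315:356].reshape(-1,3);m=m[(m[:,2]>.05)&(m[:,2]<.2)];print(np.median(m,0))
draw(a,np.median(m[:,0]),np.median(m[:,1]),"tops",(.1,.2))
i=[cv2.imread(f"pics/{k}.png") for k in("topw","tops")]
cv2.imwrite("pics/tops2.png",cv2.resize(np.hstack([k[:,80:720] for k in i]),(800,375)))
```

```text
scene wide
(395, 250) [0.455 0.262 0.047]
(370, 240) [0.44  0.203 0.05 ]
(415, 260) [0.466 0.309 0.04 ]
(403, 225) [0.404 0.268 0.086]
side wide
(180, 190) [0.411 0.257 0.066]
(172, 190) [0.393 0.26  0.066]
(190, 190) [0.433 0.25  0.064]
(180, 216) [0.403 0.241 0.006]
side narrow
(240, 355) [ 0.429 -0.227  0.056]
((452.06390380859375, 255.89321899414062), (116.15022277832031, 119.4734878540039), 37.031864166259766) 2843
top pts 569 0.10182785950744155
[ 0.65634258 -0.05989679  0.03956393]
stand side
(348, 240) [ 0.638 -0.121  0.127]
(322, 205) [ 0.645 -0.004  0.129]
(348, 215) [ 0.691 -0.026  0.111]
(346, 280) [ 0.638 -0.133  0.052]
(320, 235) [ 0.644 -0.01   0.064]
[ 0.6438042  -0.02788596  0.11498966]
```

View pics/tops2.png

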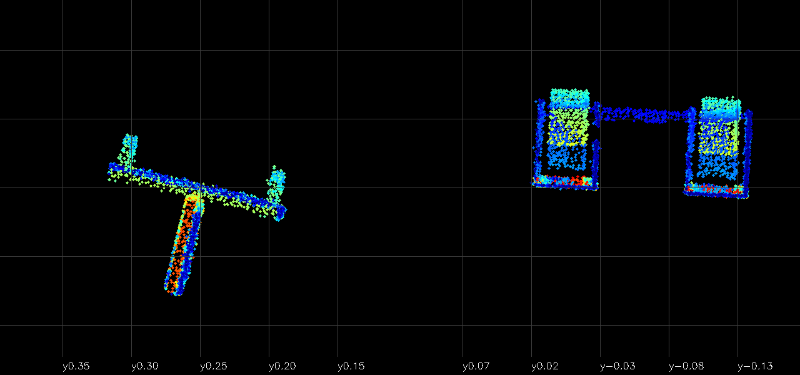

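The top-down plot shows the bracket as a T, turned about -13°, with its claws facing away from the robot. The stand's front face is turned by a few degrees. Next I'll fit both.

Run:
```python
from h import *
S=np.load("pics/scene0.npy").reshape(-1,3);D=np.load("pics/side0.npy").reshape(-1,3)
A=np.concatenate([S,D]); A=A[~np.isnan(A).any(1)]
from scipy.optimize import minimize
# back plate rear(towards claws) face from scene
B=A[(A[:,0]>.38)&(A[:,0]<.52)&(A[:,1]>.17)&(A[:,1]<.34)&(A[:,2]>.02)&(A[:,2]<.11)]
F=B[B[:,2]>.088]; r=cv2.minAreaRect((F[:,:2]*1000).astype(np.float32)); print("fin top",r,len(F),F[:,2].max())
Sp=S[(S[:,0]>.4)&(S[:,0]<.52)&(S[:,1]>.18)&(S[:,1]<.33)&(S[:,2]>.02)&(S[:,2]<.055)]
def line(P,n):
    P=P.copy()
    for _ in range(8):
        k=np.polyfit(P[:,1],P[:,0],1); e=P[:,0]-np.polyval(k,P[:,1]); P=P[abs(e)<max(.003,1.5*e.std())]
    print(n,"yaw deg",-np.degrees(np.arctan(k[0])),"icept",k,len(P),P[:,1].min(),P[:,1].max()); return k
line(Sp,"plate rear (scene)")
U=A[(A[:,0]>.6)&(A[:,0]<.66)&(A[:,1]>-.15)&(A[:,1]<.04)&(A[:,2]>.03)&(A[:,2]<.19)]
k=line(U,"stand all")
V=D[(D[:,0]>.6)&(D[:,0]<.66)&(D[:,1]>-.15)&(D[:,1]<.04)&(D[:,2]>.03)&(D[:,2]<.19)]
line(V,"stand side")
top=A[(A[:,0]>.62)&(A[:,0]<.66)&(A[:,1]>-.15)&(A[:,1]<.04)&(A[:,2]>.165)&(A[:,2]<.2)]
for g in(top[top[:,1]>-.05],top[top[:,1]<=-.05]): print("upright",g.min(0),g.max(0),np.median(g,0),len(g))
```

```text
fin top ((412.8046569824219, 259.2743225097656), (15.190993309020996, 67.747802734375), 76.98644256591797) 315 0.10182785950744155
plate rear (scene) yaw deg -13.515942189580983 icept [0.24037306 0.39130279] 581 0.1884123363896886 0.31525426478746554
stand all yaw deg -3.4372479601163346 icept [0.06006337 0.64594608] 2396 -0.1352611867630079 0.02225160629589884
stand side yaw deg -3.0969345276510896 icept [0.0541044 0.6450447] 1945 -0.1352611867630079 0.02225160629589884
upright [ 0.64242023 -0.02572128  0.16512482] [0.6520167  0.02013952 0.18785071] [ 0.64759527 -0.00510881  0.18090171] 279
upright [ 0.63661174 -0.13517259  0.16508508] [ 0.64626427 -0.08927149  0.18735534] [ 0.64085821 -0.11430281  0.18074939] 321
```

```bash
python3 -m handwheel '[[[1,5,-3.5,1,0,0,-10],[1,10,-7,2,0,0,-20],[1,15,-10,3,0,0,-30],[1,20,-13,4,0,0,-40],[1,24,-15,4,0,0,-50],[1,26.2,-16.6,4,0,0,-60],[1,26.2,-16.6,4,0,0,-70],[1,26.2,-16.6,4,0,0,-76.5],[1,26.2,-16.6,4,0,0,-76.5],[1,26.2,-16.6,4,0,0,-76.5]]]'
python3 - <<'E'
from h import *
c,P=snap("wrist","w1"); M=T(); print(M.round(4))
Q=P.reshape(-1,3); Q=Q[(Q[:,2]>.088)&(Q[:,2]<.11)&(abs(Q[:,0]-.41)<.07)&(abs(Q[:,1]-.26)<.07)]
print(len(Q),cv2.minAreaRect((Q[:,:2]*1000).astype(np.float32)) if len(Q) else 0, Q[:,2].max() if len(Q) else 0)
E
```

```text
time_s: 1.35
eef_pos: [0.4089, 0.2619, 0.1708]
eef_rot: [-0.0, 0.119, 0.993, -0.0]
wrist_force: [-1.0, -0.5, -0.2]
opening: 1.003
grasp_force: 0.0
[[-9.719e-01  2.354e-01 -3.000e-04  4.090e-01]
 [ 2.354e-01  9.719e-01 -1.000e-04  2.619e-01]
 [ 2.000e-04 -1.000e-04 -1.000e+00  1.709e-01]
 [ 0.000e+00  0.000e+00  0.000e+00  1.000e+00]]
1351 ((408.1922607421875, 262.033447265625), (11.41771125793457, 71.55571746826172), 76.6475830078125) 0.1026544095542617
```

View pics/w1.png

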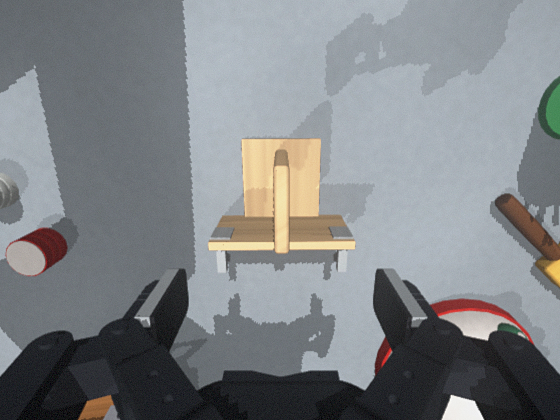

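The wrist view shows the fin centred between the fingers at about (281,200). The fit gives (0.408, 0.262), as planned, so I'll descend and grip.

```bash
python3 -m handwheel '[[[1,0,0,4,0,0,0],[1,0,0,8,0,0,0],[1,0,0,11,0,0,0],[1,0,0,11,0,0,0],[-1,0,0,11,0,0,0],[-1,0,0,11,0,0,0],[-1,0,0,11,0,0,0],[-1,0,0,11,0,0,0],[-1,0,0,11,0,0,0],[-1,0,0,11,0,0,0]]]'
```

```text
time_s: 2.65
eef_pos: [0.4097, 0.2625, 0.0618]
eef_rot: [0.001, 0.118, 0.993, 0.0]
wrist_force: [-0.3, 1.1, 6.1]
opening: 0.126
grasp_force: 60.8
```

```bash
python3 -m handwheel '[[[-1,0,0,-3,0,0,0],[-1,0,0,-7,0,0,0],[-1,-3,-4,-9.7,0,0,-2],[-1,-6,-8.5,-9.7,0,0,-4],[-1,-9.5,-13.5,-9.7,0,0,-6],[-1,-13,-18.5,-9.7,0,0,-8],[-1,-16.5,-23.5,-9.7,0,0,-10.2],[-1,-19.4,-27.6,-9.7,0,0,-10.2],[-1,-19.4,-27.6,-9.7,0,0,-10.2],[-1,-19.4,-27.6,-9.7,0,0,-10.2]]]'
python3 - <<'E'
from h import *
from scipy.spatial import cKDTree
c,P=snap("wrist","w2"); M=T(); print(M.round(4))
c,D=snap("side","s2"); c,S=snap("scene","sc2")
Q=D[:,:].reshape(-1,3)
V=Q[(Q[:,0]>.62)&(Q[:,0]<.66)&(Q[:,1]>-.15)&(Q[:,1]<.04)&(Q[:,2]>.03)&(Q[:,2]<.11)]
k=np.polyfit(V[:,1],V[:,0],1);print(np.median(V,0),k)
# claws seen in scene: metal beyond plate
C=S.reshape(-1,3); C=C[(C[:,0]>.50)&(C[:,0]<.625)&(C[:,1]>-.15)&(C[:,1]<.05)&(C[:,2]>.1)&(C[:,2]<.22)]
for lo,hi in((-.15,-.05),(-.05,.05)):
    g=C[(C[:,1]>lo)&(C[:,1]<hi)&(C[:,0]>.59)]; print("claw",len(g),g.min(0) if len(g) else 0,g.max(0) if len(g) else 0)
pw=P.reshape(-1,3)
f=pw[(pw[:,2]>.19)&(pw[:,2]<.205)&(abs(pw[:,0]-.53)<.06)&(abs(pw[:,1]+.05)<.03)];print("fin",len(f),cv2.minAreaRect((f[:,:2]*1000).astype(np.float32)) if len(f)>5 else 0, f[:,2].max() if len(f) else 0)
i=cv2.imread("pics/s2.png")[120:320,200:420];j=cv2.imread("pics/w2.png")
cv2.imwrite("pics/m2.png",np.hstack([cv2.resize(i,(440,400),interpolation=2),cv2.resize(j,(360,400))]))
E
```

```text
time_s: 3.9
eef_pos: [0.5321, -0.0513, 0.1569]
eef_rot: [-0.001, 0.029, 1.0, 0.0]
wrist_force: [-0.3, 0.2, -2.6]
opening: 0.124
grasp_force: 59.7
[[-9.984e-01  5.720e-02 -2.100e-03  5.322e-01]
 [ 5.720e-02  9.984e-01  9.000e-04 -5.070e-02]
 [ 2.200e-03  8.000e-04 -1.000e+00  1.571e-01]
 [ 0.000e+00  0.000e+00  0.000e+00  1.000e+00]]
[ 0.64106422 -0.09435538  0.06522483] [0.04406239 0.64540783]
claw 44 [ 0.59041218 -0.11428603  0.14211794] [ 0.59811209 -0.10475404  0.16620343]
claw 62 [ 0.59065225 -0.00469007  0.140811  ] [0.60504594 0.00468699 0.16783339]
fin 4782 ((530.5581665039062, -53.06402587890625), (35.91097640991211, 69.56773376464844), 67.73960876464844) 0.20498236752244006
```

View pics/m2.png

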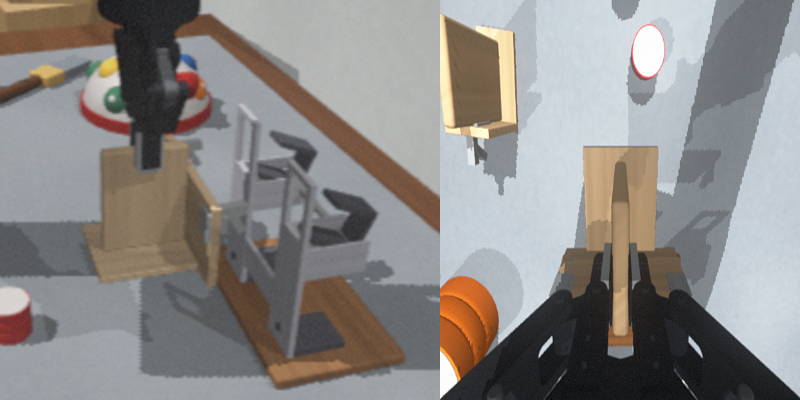

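The side view shows the claws level with and facing the slots (the claw tips at about (225,215) in the crop). Measured claw heights of 0.141–0.167 m fall inside the 0.130–0.180 m slots. I'll insert them.

```bash
python3 -m handwheel '[[[-1,-2,0,0,0,0,0],[-1,-3.5,0,0,0,0,0],[-1,-4.5,0,0,0,0,0],[-1,-5.3,0,0,0,0,0],[-1,-5.8,0,0,0,0,0],[-1,-6.2,0,0,0,0,0],[-1,-6.2,0,0,0,0,0]]]'
python3 - <<'E'
from h import *
c,D=snap("side","s3"); 
c,S=snap("scene","sc3")
print(T().round(4)[:3,3])
Q=D[150:260,260:345].reshape(-1,3)
i=cv2.imread("pics/s3.png")[120:320,200:420];j=cv2.imread("pics/sc3.png")[190:330,160:290]
cv2.imwrite("pics/m3.png",np.hstack([cv2.resize(i,(420,400),interpolation=2),cv2.resize(j,(370,400),interpolation=2)]))
E
```

```text
time_s: 4.92
eef_pos: [0.5952, -0.0553, 0.1579]
eef_rot: [-0.0, 0.029, 1.0, 0.0]
wrist_force: [0.4, 0.5, -2.9]
opening: 0.121
grasp_force: 59.7
[ 0.5949 -0.0552  0.1579]
```

View pics/m3.png

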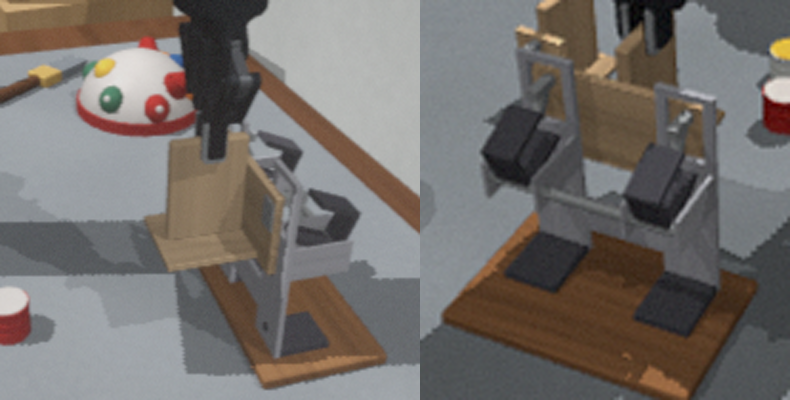

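Both claws pass through the slots, visible beyond the uprights at about (540,90) and (685,125). Next I'll push up against the uprights and lower.

```bash
python3 -m handwheel '[[[-1,-0.1,0,0.5,0,0,0],[-1,-0.2,0,1.0,0,0,0],[-1,-0.2,0,1.4,0,0,0],[-1,-0.2,0,1.4,0,0,0]]]'
```

```text
time_s: 5.52
eef_pos: [0.5977, -0.0555, 0.1444]
eef_rot: [0.001, 0.029, 1.0, -0.0]
wrist_force: [1.5, 0.2, -0.8]
opening: 0.126
grasp_force: 60.0
```

```bash
python3 -m handwheel '[[[-1,0,0,0.3,0,0,0],[-1,0,0,0.6,0,0,0],[-1,0,0,0.9,0,0,0],[-1,0,0,1.2,0,0,0],[-1,0,0,1.2,0,0,0]]]'
```

```text
time_s: 6.15
eef_pos: [0.5971, -0.0555, 0.1327]
eef_rot: [0.0, 0.029, 1.0, -0.0]
wrist_force: [-3.5, 0.9, 4.5]
opening: 0.122
grasp_force: 60.7
```

```bash
python3 -m handwheel '[[[-1,0,0,0.2,0,0,0],[-1,0,0,0.4,0,0,0],[-1,0,0,0.4,0,0,0]]]'
python3 - <<'E'
from h import *
c,D=snap("side","s4");c,S=snap("scene","sc4")
i=cv2.imread("pics/s4.png")[120:320,200:420];j=cv2.imread("pics/sc4.png")[190:330,160:290]
cv2.imwrite("pics/m4.png",np.hstack([cv2.resize(i,(420,400),interpolation=2),cv2.resize(j,(370,400),interpolation=2)]))
E
```

```text
time_s: 6.52
eef_pos: [0.597, -0.0555, 0.1294]
eef_rot: [0.0, 0.029, 1.0, -0.0]
wrist_force: [-5.7, 0.1, 9.8]
opening: 0.123
grasp_force: 61.4
```

View pics/m4.png

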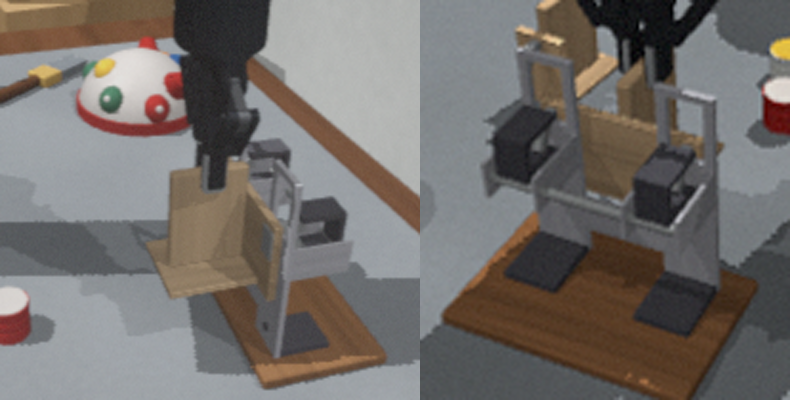

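The lock has swung over, and its arms now look nearly level at (525,140) and (665,180). I'll press on until it bottoms out.

```bash
python3 -m handwheel '[[[-1,0,0,0.15,0,0,0],[-1,0,0,0.3,0,0,0],[-1,0,0,0.3,0,0,0]]]'
```

```text
time_s: 7.0
eef_pos: [0.5969, -0.0556, 0.1289]
eef_rot: [0.0, 0.029, 1.0, -0.0]
wrist_force: [-15.4, 2.1, 24.2]
opening: 0.123
grasp_force: 63.6
```

It has bottomed out: the force rose to 24 N with only 0.5 mm of travel. I'll relax, release and retreat.

```bash
python3 -m handwheel '[[[-1,0.05,0,-0.3,0,0,0],[0.2,0.05,0,-0.3,0,0,0],[0.2,0.05,0,-0.3,0,0,0],[0.2,0.05,0,-0.3,0,0,0],[0.2,0.05,0,-2,0,0,0],[0.2,1,0,-5,0,0,0],[0.2,3,0,-10,0,0,0],[0.2,3,0,-14,0,0,0],[0.2,3,0,-14,0,0,0]]]'
python3 - <<'E'
from h import *
c,D=snap("side","s5");c,S=snap("scene","sc5");c,W=snap("wrist","w5")
f=W.reshape(-1,3);f=f[(f[:,2]>.158)&(f[:,2]<.178)&(f[:,0]>.54)&(f[:,0]<.637)&(abs(f[:,1]+.055)<.035)]
print("fin",len(f),cv2.minAreaRect((f[:,:2]*1000).astype(np.float32)) if len(f)>5 else 0,np.percentile(f[:,2],[50,95]) if len(f) else 0)
i=cv2.imread("pics/s5.png")[120:320,200:420];j=cv2.imread("pics/sc5.png")[190:330,160:290]
cv2.imwrite("pics/m5.png",np.hstack([cv2.resize(i,(420,400),interpolation=2),cv2.resize(j,(370,400),interpolation=2)]))
E
```

```text
time_s: 8.12
eef_pos: [0.5695, -0.0543, 0.2708]
eef_rot: [0.005, 0.029, 1.0, -0.001]
wrist_force: [-0.2, 0.1, -0.5]
opening: 0.599
grasp_force: 0.0
fin 1061 ((592.6949462890625, -55.31315612792969), (11.72159481048584, 71.09925842285156), 86.43965911865234) [0.16596313 0.16807673]
```

View pics/m5.png

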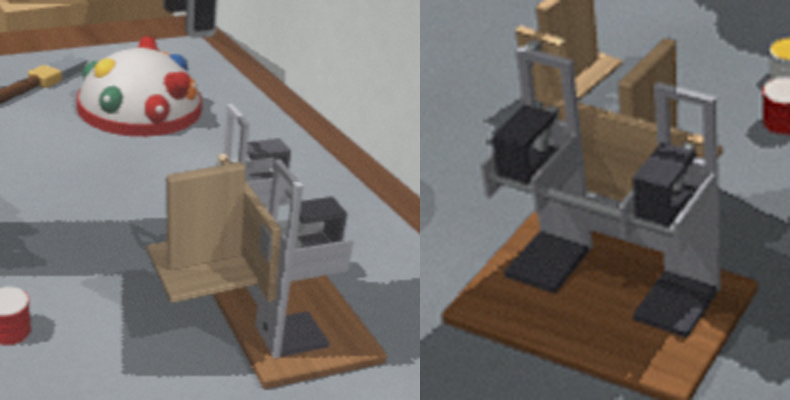

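The bracket hangs square, with the fin at x -49 mm and z about +17 mm from the seat point. The lock arms lie over the claws and the gripper is clear.

```bash
python3 -c "
from bench import ctrl; print(ctrl.hand_in())"
```

```text
the job is handed in; nothing more can be done
None
```

I hooked the wide bracket's two claws into the stand, pressed it home with the lock swung over the claws, let go, left the narrow bracket alone, and handed the job in after about 8 s; the hand-in returned no verdict, and I judged the lock from the pictures only, not from its joint angle.

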